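Pin the hidden batten of a carving stand by feel

TASK

On the sloped carving stand, slide the chip cover fully aside to uncover the slot. Then take the square-handled locking pin from the tool rack, put its shank through the slot, feel along the hidden batten underneath for the mortise, and push the pin fully home so that its handle sits down on the board; let go of it there. Leave the two gouges in the rack and do not disturb the mallet, the mug or the loose wood on the bench.

Things in the scene. Friction and masses are not known exactly. Their poses are not given: they have to be found in the camera images.
- board: Plywood board of the fixed carving stand, 180 mm (x) by 300 mm (y), 18 mm thick, sloped 32 deg towards the robot, the stand also turned about the vertical. Origin: middle of the slot on the top face, 150 mm above the bench; x up the slope, y left along the slot, z squarely out of the board. It spans y -185 to +115 mm. The slot is cut through: 24 mm wide (x), 100 mm long (y -50 to +50).
- batten_mid (a point): Point on the hidden batten's flat face, straight below the slot's middle, 40 mm below the board's top face. The face is parallel to the board and runs under the whole slot. One mortise in it: 28 mm in x (middle at x = 0), 20 mm in y, 38 mm deep, rim eased 1.5 mm; its middle lies anywhere from y = -25 to +25 mm, new every time. The batten does not give under 60 N.
- cover (a joint): Slide of the chip cover along the board towards the board's -y side, m: 0 covers the slot (starts 0 to 0.012), 0.125 is fully aside against its stop; light friction of about 2.5 N, stays where left.
- cover_grip (a point): Middle of the top of the chip cover's grip: an upright wooden bar, 46 mm along the board's x, 22 mm along its y, standing 32 mm above the cover plate; this point is 39 mm above the board's top face. The cover plate is 50 by 112 mm, its top 7 mm above the board, and its middle lies 35 mm to the +y side of this point.
- pin: Loose locking pin standing in one of the rack's sockets: round steel shank 14 mm thick, 72 mm long, end slightly tapered, under a square wooden handle 28 x 28 x 75 mm; 147 mm in all, about 0.16 kg. Origin at the shank's free end, z towards the handle, x and y square to the handle's sides, nearly in line with the rack's. Home in the stand, its free end is 72 mm below the board's top face.
- pin_tip (a point): Centre of the free end of the pin's shank.
- pin_shoulder (a point): Centre of the handle's underside, where the shank begins, 72 mm from the free end.
- rack: Fixed tool rack: dark wooden block 240 mm (x) by 60 mm (y), 50 mm high, with three upright sockets in a row along x at -80, 0 and +80 mm, 16 mm wide and 40 mm deep, holding the pin and two gouges in any order. Origin at the centre of its underside.
- gouge_a: Carving gouge standing in the rack like the pin, but with a round turned handle up to 28 mm thick; 142 mm long, origin at its lower end.
- gouge_b: A second gouge, the same as the first.
- mallet: Turned wooden mallet standing on its head behind the stand, 84 mm in diameter, 205 mm high, origin at its underside.
- mug: Blue mug right of and behind the stand, 82 mm in diameter, 95 mm high, origin at its underside.
- blank: Flat carving blank, 160 by 100 by 28 mm, lying right of the stand, origin at the centre of its underside.
- offcut: Small offcut of dark wood, 110 by 34 by 22 mm, lying between stand and rack, origin at the centre of its underside.
Things that resemble listed ones, but are neither listed nor needed, are in the scene too. Leave any orange, red or white look-alike of the pin alone.

How it is judged:
On the way, in this order (a step that is already met when the one before it is completed fails the run):
1. the chip cover is slid fully aside (joint over 110 mm) (value of joint cover above 0.11 m), for 0.2 s.
2. the pin's end is through the board (25 mm below its top face) within the slot (z of pin_tip in the frame of board below -0.025 m and y of pin_tip in the frame of board between -0.05 and 0.05 m and x of pin_tip in the frame of board between -0.02 and 0.02 m), for 0.1 s.
At the end, for the whole second after the job is handed in: Cover over 100 mm aside; released pin at rest through the slot in the mortise, its end at least 66 mm below the board's top face (handle within 6 mm of the board), square to it within 0.15 rad; gouges within 20 mm, mallet, mug, blank and offcut within 30 mm of their starts (value of joint cover above 0.1 m and z of pin_tip in the frame of board below -0.066 m and y of pin_tip in the frame of board between -0.05 and 0.05 m and x of pin_tip in the frame of board between -0.02 and 0.02 m and angle between the z axis of pin and the z axis of board, either way round below 0.15 rad and linear speed of pin below 0.02 m/s); the robot touches nothing.
It fails at once if a gouge is moved by more than 20 mm (distance of any of gouge_a, gouge_b from where it was at the start of the episode above 0.02 m).
It fails at once if mallet, mug, blank or offcut is moved by more than 30 mm (distance of any of mallet, mug, blank, offcut from where it was at the start of the episode above 0.03 m).
It also fails if it takes over 67 s, if anything falls off the work surface, if the arm or the gripper's body presses on something with over 40 N, if the wrist force passes 120 N, or if a joint passes its speed limit or range.

ROBOT

A 7-joint arm with a two-finger parallel gripper is mounted at the origin on the work surface. World frame = base frame: x ahead of the robot, y to its left, z up, the work surface at z = 0. Lengths are in m, angles in rad, forces in N, time in s.
With the tool pointing down it reaches from about 0.425 to 0.95 m from the base axis. Payload 16.7 kg.
Tool frame: the origin (TCP) lies between the finger pads; the fingertips stand 19 mm ahead of it and the grasp point (between the pads) is the TCP (manip.tip_extent is the distance from the TCP to the fingertips, in m); z points along the fingers, y is the direction in which the jaws open and shut (so a half turn about z gives the same grasp; the last joint's range is limited). The gripper opens to 94 mm and grips with 3 to 60 N. Pads are 16 mm wide; open, the fingers measure 119 mm over their backs; the gripper's body (75 mm by 177 mm) begins 78 mm behind the grasp point.
Start: joints at [1.129, 0.426, 0.074, 1.606, -0.034, 1.111, -0.067], TCP at [0.194, -0.646, 0.188] pointing down, gripper open.
Joint ranges: [-2.85, 2.85], [-0.5, 2.14], [-1.23, 1.37], [0.21, 2.46], [-1.02, 4.16], [0.16, 2.05], [-2.73, 2.73]. Speed limits (rad/s): [1.89, 1.89, 2.39, 2.39, 3.01, 3.01, 3.01].

INTERFACE

Orientations are given as a 3x3 rotation matrix whose columns are the frame's x, y, z axes.
In Python, from workcell import manip, hand, kinematics, optics, finder gives the robot as it stands. The module is installed in compiled form; this text tells all that it offers. Calls block until the motion is done:
- manip.goto(position, orientation): joint-space move of the TCP to a pose.
- manip.move_l(position, frame=None, speed=0.15): straight line of the TCP; frame=None keeps the orientation; speed is the mean speed in m/s.
- manip.move_joints(angles): joint-space move.
- hand.gripper_to(opening, force=None): opening from 0.0 (shut) to 1.0 (fully open); force is the grip in N (None keeps the last); returns when the fingers have stopped.
- manip.sleep(seconds).
- kinematics.inverse_kinematics(position, orientation): joint angles nearest the present ones, or None.
- manip.read_state(): the state.
- optics.capture(name): name is "scene" or "top" or "wrist"; returns a dict with "pixels" (400x640x3 uint8, red, green, blue), "camera_matrix" (3x3 intrinsics, pixels), "R" (3x3) and "t" (3): a world point X has camera coordinates R X + t. Camera axes: x right, y down, z forward; pixel columns grow to the right and rows downward; lengths in m; the calibration is good to about 2 mm. The wrist camera is an equidistant fisheye: a pixel r from the principal point sees the ray r / f radians off the axis. A picture is of the moment at which its call begins. There is no depth.
A pose or a line that the arm cannot do raises manip.Unreachable and nothing moves.
- manip.job_done(): hands the job in, once; it reports no verdict.
Trained networks look in a picture, given as the dict that the camera call returned (one of the last four; its "shot" number tells which), for a name from the list of things; names that differ only in an ending like _2 or _b are one class to them, and where a whole thing is asked for, a point or a joint stands for the part that bears it (a point fixed in the world has none). Each returns a list of dicts, best first, with "conf" (0 to 1); they miss things now and then, are a little off and sometimes report something else, mostly with a low value. They report only what shows in the picture. A call takes as long as a camera call. They do not tell look-alikes from the thing itself.
- finder.silhouettes(target, picture): "pixels" (400x640 bool, what is visible of it) and "position" ([column, row] in pixels, amid what is visible of it).
The state is a dict: "clock": time; "joint_positions": joint angles; "qd": joint speeds; "joint_torque": joint torques, N m; "tool_pos": TCP position; "tcp_rot": TCP orientation; "wrist_force": force on the tool from outside, world axes, zero at the start; "ft_torque": the same for the moment, N m; "grip_width": opening from 0.0 (shut) to 1.0 (fully open).
Only numpy, scipy, OpenCV 4.12 (cv2) and the standard library are available. Lean on these libraries where they do the work, as an engineer would, in place of code of your own. Each camera call takes 0.05 s, during which the arm holds its last target. There are 200 camera calls.

## Working session

There is one attempt and no reset: what is moved stays moved. The work goes in short steps, each a Python script; the robot and the scene stay as the last script left them, time stands still between calls to the robot, and variables do not carry over. Pictures are saved under pics/ and viewed, about 8 in all and at most 12, crops included, and the job is handed in when it is done.

```bash
mkdir -p pics; ls; python3 - <<'E'
from workcell import manip, hand, kinematics, optics, finder
import cv2, numpy as np, pickle
D={}
for n in ("scene","top"):
    d=optics.capture(n); D[n]=d
    cv2.imwrite(f"pics/{n}0.png",d["pixels"][:,:,::-1])
    print(n,d["camera_matrix"].tolist(),(-d["R"].T@d["t"]).round(3),d["R"].round(3).tolist())
    for t in ("board","cover","cover_grip","pin","rack","gouge_a"):
        for s in finder.silhouettes(t,d)[:4]: print(t,round(s["conf"],2),np.round(s["position"]),s["pixels"].sum())
pickle.dump(D,open("d0.pkl","wb"))
s=manip.read_state(); print(s["clock"],s["tool_pos"],s["tcp_rot"],s["wrist_force"])
E
```

```text
pics
scene [[453.23420098977874, 0.0, 313.1917973172856], [0.0, 453.23420098977874, 202.74041049062254], [0.0, 0.0, 1.0]] [1.429 0.298 0.882] [[-0.343, 0.939, 0.006], [0.601, 0.224, -0.767], [-0.722, -0.26, -0.641]]
board 0.63 [258. 206.] 5851
cover 0.82 [261. 189.] 245
cover_grip 0.68 [408. 235.] 283
cover_grip 0.6 [263. 186.] 369
pin 0.91 [355. 197.] 392
pin 0.86 [422. 214.] 417
pin 0.65 [460. 238.] 491
pin 0.63 [474. 221.] 358
rack 0.85 [415. 252.] 1299
rack 0.42 [257. 206.] 5639
gouge_a 0.68 [432. 196.] 230
gouge_a 0.63 [408. 233.] 321
top [[489.2658057958163, 0.0, 318.29910584848017], [0.0, 489.2658057958163, 194.69000710039063], [0.0, 0.0, 1.0]] [ 0.263 -0.015  1.502] [[-0.079, -0.997, -0.006], [-0.976, 0.079, -0.205], [0.205, -0.011, -0.979]]
board 0.67 [356. 163.] 6898
board 0.57 [240. 147.] 792
cover 0.62 [348. 172.] 675
cover 0.31 [218. 222.] 175
cover_grip 0.79 [351. 172.] 696
pin 0.72 [274. 222.] 172
pin 0.7 [187. 204.] 176
pin 0.67 [172. 230.] 217
pin 0.63 [219. 216.] 140
rack 0.62 [227. 227.] 1377
gouge_a 0.67 [348. 172.] 654
gouge_a 0.65 [241. 148.] 787
gouge_a 0.45 [224. 189.] 121
0.7 [ 0.19419937 -0.64639624  0.18785748] [[ 9.57729777e-01  2.87669384e-01  2.70155551e-05]
 [ 2.87669379e-01 -9.57729772e-01  1.11847639e-04]
 [ 5.80487428e-05 -9.93482665e-05 -9.99999993e-01]] [-0.09566357 -0.14572948 -0.52209355]
```

```bash
python3 - <<'E'
import cv2
a=cv2.imread("pics/scene0.png")[130:300,180:520]; b=cv2.imread("pics/top0.png")[100:280,140:440]
cv2.imwrite("pics/a.png",cv2.resize(a,(800,400),interpolation=cv2.INTER_CUBIC))
cv2.imwrite("pics/b.png",cv2.resize(b,(800,480),interpolation=cv2.INTER_CUBIC))
E
```

```text
(no output)
```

View pics/a.png

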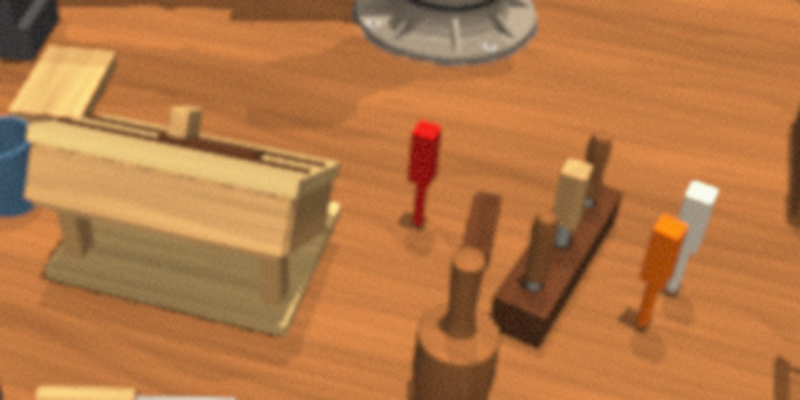

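View pics/b.png

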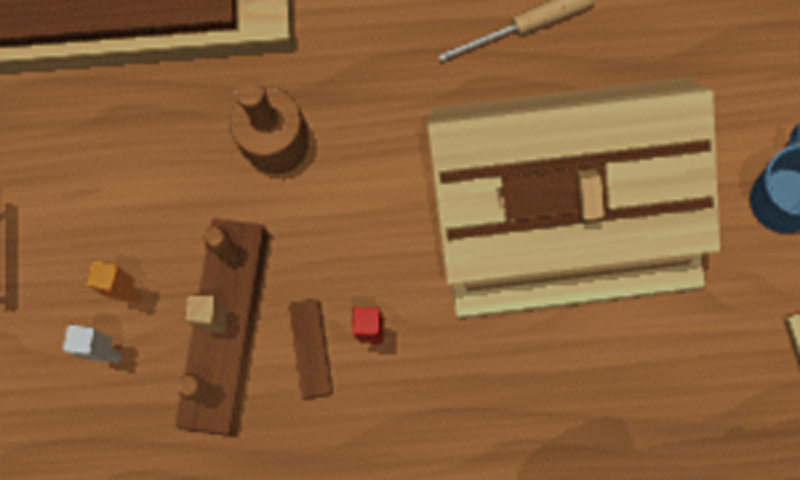

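The pin is the light-wood square handle in the rack's middle socket: top crop (200,308) is full-frame (215,215), and scene is (422,213). The red (crop 368,322), orange (105,275) and white (80,340) ones are free-standing look-alikes, and the other two rack tools have round dark handles (gouges). Next I'll fit the board pose and triangulate the pin.

```bash
cat > h.py <<'E'
import numpy as np, cv2, pickle
from scipy.optimize import least_squares
def proj(d,X):
    c=np.asarray(X)@d["R"].T+d["t"]; K=d["camera_matrix"]
    return np.stack([K[0,0]*c[...,0]/c[...,2]+K[0,2],K[1,1]*c[...,1]/c[...,2]+K[1,2]],-1)
def fproj(d,X):
    c=np.asarray(X)@d["R"].T+d["t"]; K=d["camera_matrix"]
    r=np.hypot(c[...,0],c[...,1]); th=np.arctan2(r,c[...,2]); f=K[0,0]
    return np.stack([f*th*c[...,0]/r+K[0,2],f*th*c[...,1]/r+K[1,2]],-1)
def atz(d,p,z):
    v=d["R"].T@np.linalg.solve(d["camera_matrix"],[p[0],p[1],1]); o=-d["R"].T@d["t"]
    return o+v*(z-o[2])/v[2]
def boardR(yaw):
    s=np.deg2rad(32); c,n=np.cos(yaw),np.sin(yaw)
    Rz=np.array([[c,-n,0],[n,c,0],[0,0,1]])
    return Rz@np.array([[np.cos(s),0,-np.sin(s)],[0,1,0],[np.sin(s),0,np.cos(s)]])
ca=lambda p:np.array(p)*0.425+[180,130]
cb=lambda p:np.array(p)*0.375+[140,100]
E
python3 - <<'E'
from h import *
D=pickle.load(open("d0.pkl","rb")); T,S=D["top"],D["scene"]
obs=[(T,(90,115,0),cb((430,122))),(T,(90,-185,0),cb((712,90))),(T,(-90,-185,0),cb((720,250))),(T,(-90,115,0),cb((447,283)))]
sobs=[(S,(90,115,0),ca((338,165))),(S,(90,-185,0),ca((28,122)))]
def res(p,o,xo=True):
    R=boardR(p[2]); r=[]
    for d,b,u in o:
        b=np.array(b)/1000.; b[0]+=p[3]
        r+=list(proj(d,R@b+[p[0],p[1],.15])-u)
    return r
for o in (obs,obs+sobs):
    q=least_squares(res,[.45,-.15,0,0],args=(o,)); print(q.x.round(4),np.round(q.fun,1))
p=q.x;R=boardR(p[2]);o=np.array([p[0],p[1],.15])
# grip top: slide s unknown; grip middle at y=-35-s+..
def g(v): 
    X=R@np.array([v[0],v[1],.039])+o
    return np.r_[proj(T,X)-cb((591,181)),proj(S,X)-ca((186,114))]
q=least_squares(g,[0,-.03]); print("grip board xy",q.x,q.fun, "world",R@np.r_[q.x,.039]+o)
def tri(a,b):
    q=least_squares(lambda X:np.r_[proj(T,X)-a,proj(S,X)-b],[.4,.2,.1]);return q.x.round(4),q.fun.round(1)
print("pin top tri",tri(cb((200,308)),ca((577,168))), "z.157",atz(T,cb((200,308)),.157))
print("gouges",atz(T,cb((215,235)),.152),atz(T,cb((190,385)),.152))
for u in ((215,220),(270,232),(237,436),(178,428)): print("rack",u,atz(T,cb(u),.05))
print("rackside", [atz(S,ca(u),.05) for u in ((495,305),(545,318),(622,190))])
E
```

```text
[ 0.6103 -0.1097  0.0389 -0.0044] [-0.4  0.3  0.3  0.  -0.2  0.   0.3 -0.3]
[ 0.5809 -0.1026  0.0866  0.0221] [ -4.7   3.5  -3.5  -1.8  -1.4  -1.5  -1.2   3.1 -11.6   0.3   2.3  -2.2]
grip board xy [ 0.04192432 -0.04757009] [-1.82485243  0.02720052 -0.57276901 -7.12592845] world [ 0.5998127  -0.14867486  0.20529038]
pin top tri (array([0.5084, 0.264 , 0.1551]), array([-0.7,  0.2, -0.7,  0. ])) z.157 [0.50836256 0.26160465 0.157     ]
gouges [0.58647303 0.24393118 0.152     ] [0.42927238 0.27587779 0.152     ]
rack (215, 220) [0.62847989 0.26284915 0.05      ]
rack (270, 232) [0.6093555  0.20072478 0.05      ]
rack (237, 436) [0.38124225 0.24795936 0.05      ]
rack (178, 428) [0.39522485 0.31277823 0.05      ]
rackside [array([0.63327718, 0.21684466, 0.05      ]), array([0.63317901, 0.26998942, 0.05      ]), array([0.39708847, 0.31811196, 0.05      ])]
```

```bash
python3 - <<'E'
from h import *
D=pickle.load(open("d0.pkl","rb")); T,S=D["top"],D["scene"]
p=[.6103,-.1097,.0389];R=boardR(p[2]);o=np.array([p[0],p[1],.15])
for d,c,f in((T,cb,.375),(S,ca,.425)):
  off=c((0,0))
  for b in ((86,115,0),(86,-185,0),(-94,-185,0),(-94,115,0),(0,0,39)): print(b,((proj(d,R@np.array(b)/1000.+o)-off)/f).round())
  print()
def g(v,s=1): 
    X=R@np.array([v[0],v[1],.039])+o
    return np.r_[proj(T,X)-cb((591,181)),s*(proj(S,X)-ca((186,114)))]
for s in(0,1):
  q=least_squares(g,[0,-.03],args=(s,)); print("grip board xy",q.x,q.fun, "world",R@np.r_[q.x,.039]+o)
q=least_squares(lambda X:np.r_[proj(T,X)-cb((591,181)),proj(S,X)-ca((186,114))],[.6,-.1,.2]);print(q.x, (q.x-o)@R)
E
```

```text
(86, 115, 0) [429. 122.]
(86, -185, 0) [713.  90.]
(-94, -185, 0) [719. 250.]
(-94, 115, 0) [448. 282.]
(0, 0, 39) [549. 199.]

(86, 115, 0) [295. 182.]
(86, -185, 0) [ 25. 124.]
(-94, -185, 0) [102. 114.]
(-94, 115, 0) [337. 163.]
(0, 0, 39) [222. 116.]

grip board xy [ 0.01405352 -0.04522877] [ 0.00000000e+00 -2.84217094e-14 -0.00000000e+00 -0.00000000e+00] world [ 0.60331678 -0.15523479  0.19052111]
grip board xy [ 0.01300821 -0.04065118] [-1.61152293  0.54995207 -1.27398908 -1.89102215] world [ 0.60225295 -0.15069514  0.18996717]
[ 0.60295007 -0.15147065  0.18492627] [ 0.0109021  -0.04145321  0.03437192]
```

```bash
python3 - <<'E'
from h import *
from workcell import manip, hand, kinematics, optics, finder
p=[.6103,-.1097,.0389];R=boardR(p[2]);o=np.array([p[0],p[1],.15])
ik=kinematics.inverse_kinematics
for s in (1,-1):
  Rt=np.stack([-s*R[:,0]*-1,-s*R[:,1],-R[:,2]],1); print(np.linalg.det(Rt))
  for y,z in((-.043,.15),(-.043,.03),(-.17,.03),(0,.05),(0,.2)):
    q=ik(o+R@[.01,y,z],Rt); print(s,y,z,None if q is None else np.round(q,2))
  yaw=-.2; c,n=np.cos(yaw),np.sin(yaw)
  q=ik([.5084,.262,.132],np.array([[s*c,s*n,0],[s*n,-s*c,0],[0,0,-1]])); print("pin",s,None if q is None else np.round(q,2))
s=manip.read_state(); t0=s["clock"]
P=s["tool_pos"]; manip.move_l([P[0]+.15,P[1]+.1,.40],speed=.3); 
Rt=np.stack([R[:,0],-R[:,1],-R[:,2]],1)
manip.goto(o+R@[.005,-.03,.17],Rt)
s=manip.read_state(); print(s["clock"],s["joint_positions"].round(2) if hasattr(s["joint_positions"],"round") else s["joint_positions"])
d=optics.capture("wrist"); pickle.dump(d,open("w1.pkl","wb")); cv2.imwrite("pics/w1.png",d["pixels"][:,:,::-1])
print(d["camera_matrix"],-d["R"].T@d["t"])
for b in ((86,115,0),(86,-185,0),(-94,-185,0),(-94,115,0),(0,-43,39)): print(b,fproj(d,R@np.array(b)/1000.+o).round())
for t in("cover_grip","cover","board"):
  for m in finder.silhouettes(t,d)[:2]: print(t,m["conf"],m["position"])
E
```

```text
1.0000000000000002
1 -0.043 0.15 [ 0.77 -0.1  -0.45  2.15 -0.42  0.59 -0.93]
1 -0.043 0.03 [ 0.58  0.13 -0.38  2.17 -0.29  0.32 -1.05]
1 -0.17 0.03 [ 0.72  0.23 -0.26  2.05 -0.52  0.43 -0.63]
1 0 0.05 [ 0.62  0.07 -0.5   2.2  -0.18  0.34 -1.25]
1 0 0.2 [ 0.82 -0.24 -0.52  2.15 -0.45  0.71 -0.97]
pin 1 [-0.95  0.34  0.45  1.92 -0.18  0.92 -2.19]
1.0000000000000002
-1 -0.043 0.15 [ 0.25 -0.13  0.03  2.17 -0.3   0.58  2.09]
-1 -0.043 0.03 [ 0.08  0.11  0.16  2.2  -0.51  0.34  2.29]
-1 -0.17 0.03 [ 0.91  0.25 -0.49  2.04 -0.37  0.41  2.38]
-1 0 0.05 [ 0.37  0.05 -0.24  2.21 -0.24  0.34  1.95]
-1 0 0.2 [ 0.24 -0.24 -0.05  2.17 -0.21  0.68  1.93]
pin -1 [ 0.22  0.52 -1.05  1.85  0.51  1.07  0.34]
3.4167 [ 0.64 -0.16 -0.33  2.16 -0.39  0.63 -0.97]
[[309.70691629   0.         320.12973456]
 [  0.         309.70691629 198.38693104]
 [  0.           0.           1.        ]] [ 0.48463921 -0.1459284   0.5022523 ]
(86, 115, 0) [201. 117.]
(86, -185, 0) [445. 118.]
(-94, -185, 0) [433. 253.]
(-94, 115, 0) [212. 253.]
(0, -43, 39) [331. 192.]
cover_grip 0.95 [304.5, 192.6]
cover 0.59 [302.3, 189.9]
cover 0.45 [64.9, 243.3]
board 0.85 [323.3, 180.1]
board 0.49 [142.9, 257.3]
```

View pics/w1.png

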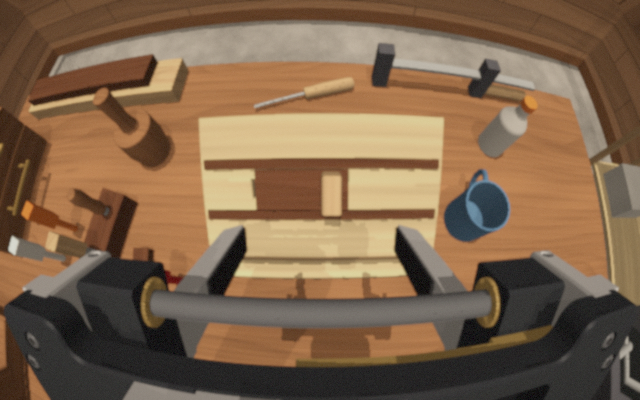

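Wrist view: the board fits the predicted corners ((199,118), (446,117)). The grip top is at about (331,193), against a prediction of (331,192) for board point (0,−43,39). I'll grip it there and slide it.

```bash
python3 - <<'E'
from h import *
from workcell import manip, hand, kinematics, optics, finder
p=[.6103,-.1097,.0389];R=boardR(p[2]);o=np.array([p[0],p[1],.15])
W=lambda *b:o+R@np.array(b)
st=lambda:(lambda s:print(round(s["clock"],2),((s["tool_pos"]-o)@R).round(4),(s["wrist_force"]@R).round(1),round(s["grip_width"],3)))(manip.read_state())
hand.gripper_to(.8,force=25)
manip.move_l(W(.002,-.043,.06),speed=.15); st()
manip.move_l(W(.002,-.043,.031),speed=.05); st()
hand.gripper_to(0.0,force=15); st()
y0=((manip.read_state()["tool_pos"]-o)@R)[1]
manip.move_l(W(.002,-.043-.108,.031),speed=.08); st()
y=-.151
while True:
    y-=.003; manip.move_l(W(.002,y,.031),speed=.05); st()
    if abs((manip.read_state()["wrist_force"]@R)[1])>12 or y<-.185: break
hand.gripper_to(.8); st()
manip.move_l(W(.002,y,.12),speed=.2)
manip.goto(W(-.0,-.03,.17),np.stack([R[:,0],-R[:,1],-R[:,2]],1)); st()
d=optics.capture("wrist"); pickle.dump(d,open("w2.pkl","wb")); cv2.imwrite("pics/w2.png",cv2.resize(d["pixels"][100:280,180:460,::-1],(784,504),interpolation=cv2.INTER_CUBIC))
for b in ((12,50,0),(12,-50,0),(-12,-50,0),(-12,50,0),(0,-160,39)): print(b,((fproj(d,R@np.array(b)/1000.+o)-[180,100])*2.8).round())
E
```

```text
5.03 [ 0.0024 -0.0431  0.0605] [ 0.7 -0.  -0.3] 0.8
5.76 [ 0.0019 -0.0429  0.0309] [ 1.  -0.3  0.4] 0.803
6.94 [ 0.002 -0.043  0.031] [ 0.2  0.5 -0. ] 0.006
8.44 [ 0.0021 -0.1504  0.031 ] [ 1.8  0.1 -0.8] 0.008
8.69 [ 0.0021 -0.1541  0.031 ] [-0.2 -0.2 -0.5] 0.003
8.94 [ 0.002  -0.1573  0.031 ] [-0.  -0.5 -0.1] 0.003
9.19 [ 0.002  -0.1603  0.031 ] [ 0.5 -0.1  0.7] 0.009
9.44 [ 0.0019 -0.1632  0.031 ] [-0.3  0.7 -0.8] 0.007
9.69 [ 0.002  -0.1663  0.031 ] [ 0.7 -0.4 -0.7] 0.007
9.94 [ 0.002  -0.1692  0.031 ] [-0.4  0.1 -0.9] 0.005
10.19 [ 0.0019 -0.1722  0.031 ] [ 0.  -0.4  0.2] 0.007
10.44 [ 0.002  -0.1753  0.031 ] [ 0.1  0.5 -0.3] -0.001
10.69 [ 0.002  -0.1782  0.031 ] [ 0.3  0.5 -0.1] 0.004
10.94 [ 0.002  -0.1812  0.031 ] [0.9 0.3 0.5] 0.001
11.19 [ 0.002  -0.1843  0.031 ] [ 0.7 -0.5 -0.7] 0.005
11.44 [ 0.002  -0.1872  0.031 ] [0.1 0.8 0.1] 0.004
12.65 [ 0.002 -0.187  0.031] [ 0.2 -0.2  0.4] 0.801
13.94 [-0.0002 -0.0297  0.1694] [ 0.9 -0.3  0.7] 0.796
(12, 50, 0) [208. 198.]
(12, -50, 0) [439. 197.]
(-12, -50, 0) [439. 252.]
(-12, 50, 0) [210. 252.]
(0, -160, 39) [714. 247.]
```

View pics/w2.png

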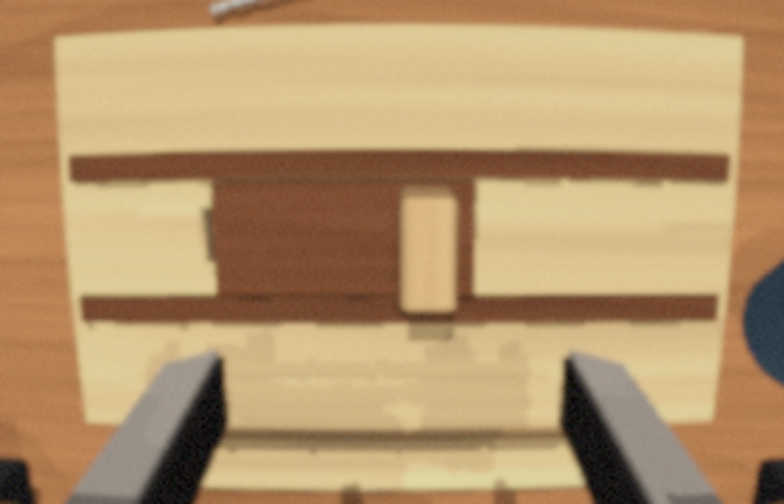

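The gripper shut completely (grip_width about 0), so it missed the grip bar and the cover hasn't moved. I'll check where the fingertips should appear against where they do.

```bash
python3 - <<'E'
from h import *
from workcell import manip
p=[.6103,-.1097,.0389];R=boardR(p[2]);o=np.array([p[0],p[1],.15])
s=manip.read_state(); P=s["tool_pos"];Q=np.array(s["tcp_rot"]); d=pickle.load(open("w2.pkl","rb"))
print("Q in board",(R.T@Q).round(3).tolist(), "cam in board",((-d["R"].T@d["t"])-o)@R, "cam axis in tool",(d["R"][2]@Q).round(3), "cam pos in tool",((-d["R"].T@d["t"])-P)@Q)
cr=lambda X:((fproj(d,X)-[180,100])*2.8).round()
for e in(.0376,-.0376):
  for z in (0,.019):print("pad",z,cr(P+Q@[0,e,z]))
T=pickle.load(open("d0.pkl","rb"))["top"];S=pickle.load(open("d0.pkl","rb"))["scene"]
# joint fit, origin z free too
obs=[(0,(90,115,0),cb((430,122))),(0,(90,-185,0),cb((712,90))),(0,(-90,-185,0),cb((720,250))),(0,(-90,115,0),cb((447,283)))]
u=lambda x,y:np.array([x,y])/2.8+[180,100]
obs+=[(1,(90,115,0),u(56,38)),(1,(90,-185,0),u(742,38)),(1,(-90,-185,0),u(714,422)),(1,(-90,115,0),u(86,422)),(2,(90,115,0),ca((298,187))),(2,(90,-185,0),ca((28,126))),(2,(-90,115,0),ca((338,163)))]
def res(p):
    R=boardR(p[2]);r=[]
    for k,b,v in obs:
        b=np.array(b)/1000.;b[0]+=p[3]
        X=R@b+[p[0],p[1],.15+p[4]]; r+=list((fproj(d,X) if k==1 else proj([T,0,S][k],X))-v)
    return np.array(r)
q=least_squares(res,[.61,-.11,.04,0,0]);print(q.x.round(4),q.fun.round(1))
f2=lambda v:res(np.r_[v,0]);q=least_squares(f2,[.61,-.11,.04,0]);print(q.x.round(4),q.fun.round(1))
E
```

```text
Q in board [[1.0, -0.0, -0.001], [-0.0, -1.0, 0.001], [-0.001, -0.001, -1.0]] cam in board [ 0.07346526 -0.03024098  0.36522036] cam axis in tool [-0.253  0.     0.967] cam pos in tool [ 0.07357466 -0.00021611 -0.19597922]
pad 0 [547. 364.]
pad 0.019 [535. 339.]
pad 0 [238. 363.]
pad 0.019 [250. 338.]
[ 0.736  -0.1031  0.0415 -0.1534  0.0783] [-1.   0.6 -0.2  0.1 -0.6  0.1 -0.1 -0.   0.6 -0.  -0.1  0.3 -1.3 -0.6
  0.9 -0.3 -0.7 -2.1 -0.4 -0.6  0.2  0.1]
[ 0.6108 -0.1083  0.0415 -0.0056] [-1.   0.6 -0.2  0.1 -0.6  0.1 -0.1 -0.   0.6 -0.  -0.1  0.3 -1.3 -0.6
  0.9 -0.3 -0.7 -2.1 -0.4 -0.6  0.2  0.1]
```

```bash
cat >> h.py <<'E'
yaw0=.0415
R=boardR(yaw0); o=np.array([.6108,-.1083,.15])+R@[-.0056,0,0]
W=lambda *b:o+R@np.array(b)
RT=np.stack([R[:,0],-R[:,1],-R[:,2]],1)
E
python3 - <<'E'
from h import *
from workcell import manip, hand, optics, finder
print(manip.tip_extent)
manip.goto(W(0,-.043,.08),RT); manip.move_l(W(0,-.043,.032),speed=.1)
s=manip.read_state(); print(s["clock"],((s["tool_pos"]-o)@R).round(4),(s["wrist_force"]@R).round(1))
d=optics.capture("wrist");pickle.dump(d,open("w3.pkl","wb")); a=cv2.resize(d["pixels"][80:320,160:480,::-1],(640,480),interpolation=cv2.INTER_CUBIC)
e=optics.capture("scene"); b=cv2.resize(e["pixels"][110:270,180:380,::-1],(600,480),interpolation=cv2.INTER_CUBIC)
cv2.imwrite("pics/w3.png",cv2.resize(np.hstack([a,b]),(800,310),interpolation=cv2.INTER_AREA))
P=s["tool_pos"];Q=np.array(s["tcp_rot"])
for y in(.0376,-.0376):
  for z in (0,.019):print("pad",z,((fproj(d,P+Q@[0,y,z])-[160,80])*2*800/1240).round(),((proj(e,P+Q@[0,y,z])-[180,110])*3*800/1240+[413,0]).round())
E
```

```text
0.019
15.0833 [ 0.0005 -0.0431  0.0327] [ 0.4 -0.4  0.3]
pad 0 [277. 194.] [541. 128.]
pad 0.019 [271. 182.] [539. 141.]
pad 0 [134. 193.] [593. 138.]
pad 0.019 [140. 182.] [591. 152.]
```

View pics/w3.png

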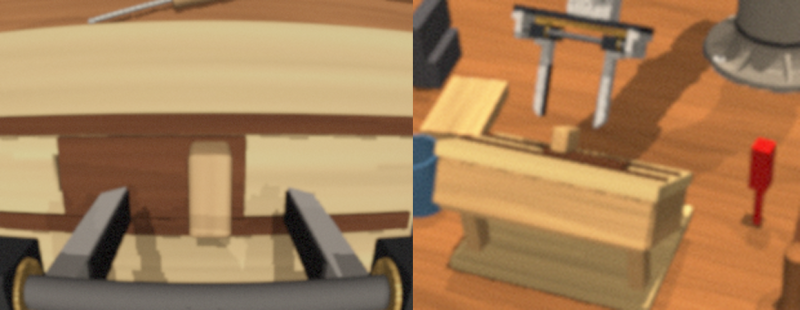

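In the scene view the fingertips, (540,112) and (600,125), sit far above where the reported TCP puts them, (539,141) and (591,152). The real tips are well short of the stated 19 mm ahead of the TCP. I'll triangulate the tip midpoint, then confirm it by touch on the bare board.

```bash
python3 - <<'E'
from h import *
from workcell import manip, hand, optics, finder
S=pickle.load(open("d0.pkl","rb"))["scene"]; d=pickle.load(open("w3.pkl","rb"))
s=manip.read_state();P=s["tool_pos"];Q=np.array(s["tcp_rot"])
w=np.array([209,189])*1240/800/2+[160,80]; c=(np.array([570,119])-[413,0])*1240/800/3+[180,110]
q=least_squares(lambda X:np.r_[fproj(d,X)-w,proj(S,X)-c],P); print("tip in tool",(q.x-P)@Q,q.fun)
# touch
manip.move_l(W(-.062,-.02,.06),speed=.2); hand.gripper_to(0.0,force=20)
f0=manip.read_state()["wrist_force"]@R
z=.045
while z>-.05:
    z-=.003; manip.move_l(W(-.062,-.02,z),speed=.06); s=manip.read_state(); f=s["wrist_force"]@R-f0
    if f[2]>5: break
print(s["clock"],z,((s["tool_pos"]-o)@R).round(4),f.round(1))
manip.move_l(W(-.062,-.02,z+.04),speed=.2)
E
```

```text
tip in tool [ 0.00949408  0.00113403 -0.01900996] [-0.509276    0.21396592 -2.32164159 -0.04452508]Traceback (most recent call last):
  File "<stdin>", line 12, in <module>
workcell.Unreachable: the arm cannot follow that straight line within its joint ranges
```

```bash
python3 - <<'E'
from h import *
from workcell import manip, kinematics
s=manip.read_state();print(s["clock"],((s["tool_pos"]-o)@R).round(4),(s["wrist_force"]@R).round(1),s["grip_width"],np.round(s["joint_positions"],2))
ik=kinematics.inverse_kinematics
for sg in(1,-1):
 for b in((-.062,-.02,.02),(-.062,-.02,-.02),(0,-.043,-.01),(0,-.16,-.01),(0,0,.012),(0,.03,.012),(0,-.03,.012),(0,0,.1),(.06,0,-.02),(.06,0,.02)):
  q=ik(W(*b),RT@np.diag([sg,sg,1]));print(sg,b,None if q is None else np.round(q,2))
E
```

```text
21.525 [-0.0621 -0.0198 -0.006 ] [ 0.4 -0.  -0.8] 0.0036182433127194135 [ 0.15  0.15  0.05  2.36 -1.01  0.16 -0.35]
1 (-0.062, -0.02, 0.02) [ 0.03  0.08  0.19  2.37 -0.82  0.21 -0.55]
1 (-0.062, -0.02, -0.02) [ 1.13  0.34 -1.04  2.31  1.03  0.19 -2.3 ]
1 (0, -0.043, -0.01) [ 0.02  0.19  0.23  2.23 -0.79  0.26 -0.58]
1 (0, -0.16, -0.01) [ 0.29  0.28  0.2   2.1  -0.9   0.41 -0.28]
1 (0, 0, 0.012) [-0.22  0.11  0.38  2.27 -0.58  0.26 -0.86]
1 (0, 0.03, 0.012) [-0.35  0.1   0.44  2.29 -0.45  0.23 -1.04]
1 (0, -0.03, 0.012) [-0.11  0.13  0.34  2.25 -0.67  0.29 -0.71]
1 (0, 0, 0.1) [-0.43 -0.13  0.55  2.28 -0.06  0.43 -1.35]
1 (0.06, 0, -0.02) [-0.17  0.21  0.32  2.13 -0.55  0.29 -0.92]
1 (0.06, 0, 0.02) [-0.32  0.13  0.47  2.15 -0.45  0.36 -1.01]
-1 (-0.062, -0.02, 0.02) [ 0.68  0.12 -0.49  2.34 -0.47  0.18  2.26]
-1 (-0.062, -0.02, -0.02) [ 1.13  0.34 -1.04  2.31  1.03  0.19  0.84]
-1 (0, -0.043, -0.01) [ 0.7   0.23 -0.53  2.19 -0.11  0.21  1.93]
-1 (0, -0.16, -0.01) [ 0.94  0.33 -0.57  2.07 -0.26  0.31  2.29]
-1 (0, 0, 0.012) [ 0.56  0.14 -0.46  2.23 -0.11  0.23  1.83]
-1 (0, 0.03, 0.012) [ 0.31  0.11 -0.26  2.26 -0.1   0.22  1.75]
-1 (0, -0.03, 0.012) [ 0.67  0.17 -0.5   2.21 -0.18  0.25  1.97]
-1 (0, 0, 0.1) [ 0.01 -0.08  0.13  2.26 -0.22  0.43  1.93]
-1 (0.06, 0, -0.02) [ 0.47  0.24 -0.41  2.1   0.08  0.27  1.64]
-1 (0.06, 0, 0.02) [ 0.43  0.15 -0.34  2.11 -0.08  0.34  1.79]
```

```bash
python3 - <<'E'
from h import *
from workcell import manip, hand, optics
manip.move_l(W(-.03,-.03,.06),speed=.3); hand.gripper_to(.6,force=20)
manip.goto(W(0,-.043,.04),RT); manip.move_l(W(0,-.043,.012),speed=.1)
f0=manip.read_state()["wrist_force"]@R; z=.012
while z>-.03:
    z-=.003; manip.move_l(W(0,-.043,z),speed=.06); s=manip.read_state(); f=s["wrist_force"]@R-f0
    if abs(f[2])>5: break
print("contact",s["clock"],z,((s["tool_pos"]-o)@R).round(4),f.round(1),np.round(s["joint_positions"],2))
manip.move_l(W(0,-.043,z+.004),speed=.06)
hand.gripper_to(0.0,force=20); s=manip.read_state(); print("grip",s["grip_width"],(s["wrist_force"]@R).round(1),s["clock"])
E
```

```text
contact 25.6583 -0.009 [ 0.0003 -0.0432 -0.0081] [-5.1  1.  34.1] [ 0.03  0.18  0.22  2.23 -0.78  0.27 -0.59]
grip 0.23389204033326322 [-0.6 -1.1 -2.8] 26.5333
```

Gripped now: width is 22 mm, which is the bar's size. The fingertips touched the plate with the TCP at z ≈ −7.5 mm, so the real grasp point lies about 33 mm behind the reported TCP. I'll use that offset from here on. Next I slide the cover aside.

```bash
cat >> h.py <<'E'
G=.0335  # real grasp point lies this far behind the reported TCP
E
python3 - <<'E'
from h import *
from workcell import manip, hand, optics, finder
z=-.005
manip.move_l(W(0,-.15,z),speed=.12); f0=manip.read_state()["wrist_force"]@R; print(f0.round(1))
y=-.15
while y>-.178:
    y-=.003; manip.move_l(W(0,y,z),speed=.06); s=manip.read_state(); f=s["wrist_force"]@R
    if f[1]>14: break
print(s["clock"],y,((s["tool_pos"]-o)@R).round(4),f.round(1),s["grip_width"])
hand.gripper_to(.6)
manip.move_l(W(0,y,.06),speed=.25)
manip.goto(W(0,-.03,.17),RT)
d=optics.capture("wrist");pickle.dump(d,open("w4.pkl","wb"))
e=optics.capture("top");pickle.dump(e,open("t4.pkl","wb"))
cv2.imwrite("pics/w4.png",cv2.resize(d["pixels"][100:280,180:460,::-1],(784,504),interpolation=cv2.INTER_CUBIC))
for b in ((12,50,0),(12,-50,0),(-12,-50,0),(-12,50,0)): print(b,((fproj(d,W(*(np.array(b)/1000.)))-[180,100])*2.8).round())
s=manip.read_state();print(s["clock"])
E
```

```text
[ 1.4 -1.4 -7.6]
28.575 -0.162 [-0.     -0.1588 -0.0053] [ 0.2 15.8  4.5] 0.23512983441200933
(12, 50, 0) [207. 198.]
(12, -50, 0) [439. 197.]
(-12, -50, 0) [438. 252.]
(-12, 50, 0) [209. 252.]
30.5583
```

View pics/w4.png

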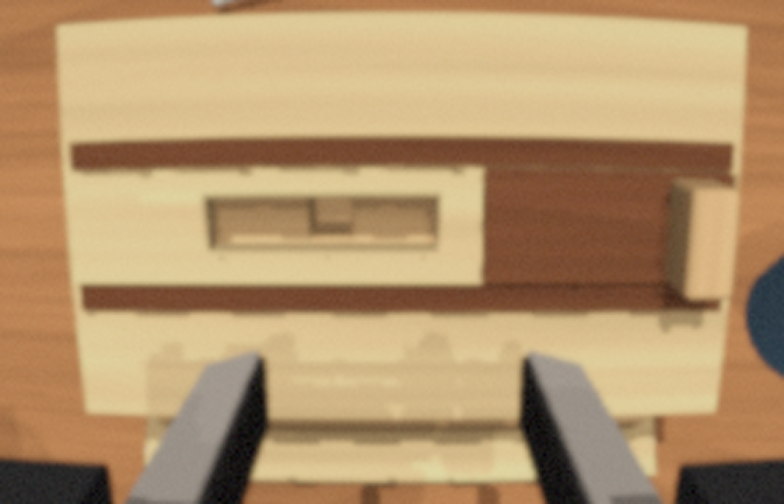

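The cover is fully aside, with the grip at (700,240) in the crop. The slot spans (207–438, 197–249), within 1 mm of the model. The mortise shows at columns 312–352, so y ≈ −2 mm. Next I hover over the pin for a confirming crop.

```bash
cat >> h.py <<'E'
YR=-.2
RP=np.array([[np.cos(YR),np.sin(YR),0],[np.sin(YR),-np.cos(YR),0],[0,0,-1]])
E
python3 - <<'E'
from h import *
from workcell import manip, hand, optics, finder
d=pickle.load(open("w4.pkl","rb"))
for y in(-.012,-.002,.008): print(y,((fproj(d,W(0,y,-.04))-[180,100])*2.8).round())
P=np.array([.5082,.261,.10]); manip.move_l(W(0,.0,.2),speed=.4)
manip.goto(P+[0,0,.12],RP); s=manip.read_state(); print(s["clock"],s["tool_pos"],np.round(s["joint_positions"],2))
d=optics.capture("wrist");pickle.dump(d,open("w5.pkl","wb"))
cv2.imwrite("pics/w5.png",cv2.resize(d["pixels"][80:300,180:480,::-1],(800,587),interpolation=cv2.INTER_CUBIC))
for h in(.157,.082,.05): print(h,((fproj(d,[P[0],P[1],h])-[180,80])*800/300).round())
for sx in(-.014,.014):
  for sy in(-.014,.014): print(((fproj(d,np.r_[P[:2],.157]+RP@[sx,sy,0])-[180,80])*800/300).round())
E
```

```text
-0.012 [354. 208.]
-0.002 [333. 208.]
0.008 [312. 208.]
32.2583 [0.50854699 0.2598265  0.21949764] [ 0.05  0.32 -0.77  1.77  0.24  1.15 -2.57]
0.157 [369. 336.]
0.082 [370. 286.]
0.05 [370. 270.]
[327. 377.]
[411. 377.]
[325. 294.]
[412. 294.]
```

View pics/w5.png

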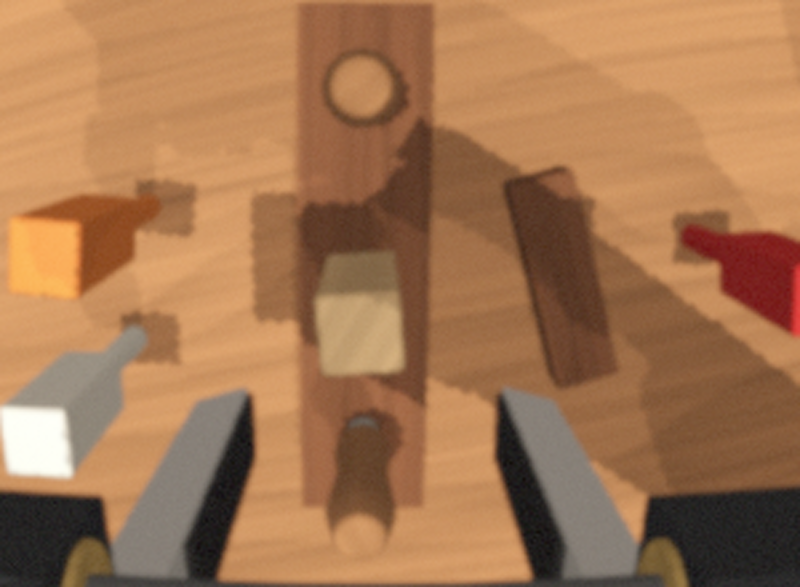

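The crop confirms it: the light-wood square handle at (361,333) in the rack's middle socket. The orange, white and red pins stand loose, and the round-handled gouges are at (362,88) and (360,540). I'll apply a 2.7 mm correction and pick it.

```bash
python3 - <<'E'
from h import *
from workcell import manip, hand, optics, finder
P=np.array([.5097,.2634,.132-G])
manip.move_l(P+[0,0,.07],speed=.2); manip.move_l(P,speed=.12)
s=manip.read_state();print(s["clock"],s["tool_pos"],s["wrist_force"].round(1))
hand.gripper_to(0.0,force=45); s=manip.read_state();print("grip",s["grip_width"]*94,s["wrist_force"].round(1),s["clock"])
manip.move_l(P+[0,0,.13],speed=.2); s=manip.read_state();print(s["grip_width"]*94,s["wrist_force"].round(1),s["clock"])
d=optics.capture("scene");pickle.dump(d,open("s6.pkl","wb"))
cv2.imwrite("pics/s6.png",cv2.resize(d["pixels"][100:280,320:520,::-1],(800,720))[:600])
X=s["tool_pos"]; Q=np.array(s["tcp_rot"])
for z in (-G,122e-3-G,.05-G): print(((proj(d,X+Q@[0,0,z])-[320,100])*4).round())
E
```

```text
33.45 [0.51006654 0.26382187 0.09926648] [-0.3  0.4  0.2]
grip 27.833649036218453 [-1.  -0.   3.8] 34.0083
27.187619511527725 [ 0.6 -0.2 -1.5] 34.8083
[445. 268.]
[412. 426.]
[431. 336.]
```

View pics/s6.png

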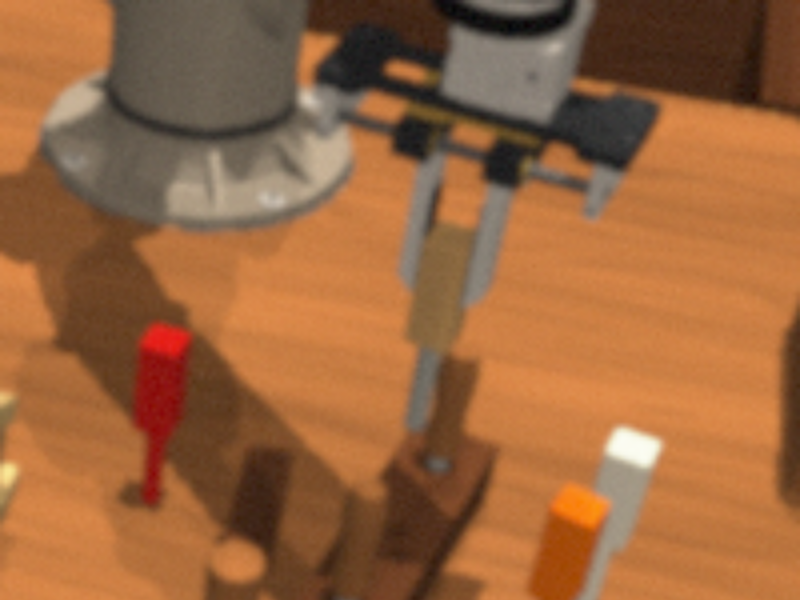

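The pin is held straight, with its end at (415,428) against a prediction of (412,426), so the grasp-to-end distance is confirmed. Moving to the slot.

```bash
python3 - <<'E'
from h import *
from workcell import manip, hand, optics, finder
L=.122-G
def st(): 
    s=manip.read_state(); return s["clock"],((s["tool_pos"]-o)@R-[0,0,L]).round(4),(s["wrist_force"]@R).round(1),round(s["grip_width"]*94,1)
T=lambda x,y,z:W(x,y,z+L)
P=manip.read_state()["tool_pos"]; manip.move_l(P+[0,0,.07],speed=.3)
x,y=.001,-.002
manip.goto(T(x,y,.05),RT); print(st())
d=optics.capture("wrist");pickle.dump(d,open("w7.pkl","wb"));cv2.imwrite("pics/w7.png",cv2.resize(d["pixels"][100:320,180:460,::-1],(764,600),interpolation=cv2.INTER_CUBIC))
manip.move_l(T(x,y,.005),speed=.12); f0=st()[2]; print(st())
z=.005
while z>-.032:
    z-=.004; manip.move_l(T(x,y,z),speed=.06); s=st()
    if np.abs(s[2]-f0).max()>10: break
print(s,z)
E
```

```text
(36.65, array([ 0.0009, -0.001 ,  0.0495]), array([-0.6,  0.1, -1.5]), 27.7)
(37.225, array([ 0.001 , -0.0016,  0.0049]), array([-1. ,  0.3, -1.1]), 27.8)
(39.725, array([ 0.0008, -0.002 , -0.0352]), array([-1. ,  0.1, -1.6]), 28.1) -0.035
```

```bash
python3 - <<'E'
from h import *
from workcell import manip, hand, optics, finder
L=.122-G
def st(): 
    s=manip.read_state(); return s["clock"],((s["tool_pos"]-o)@R-[0,0,L]).round(4),(s["wrist_force"]@R).round(1),round(s["grip_width"]*94,1)
T=lambda x,y,z:W(x,y,z+L)
f0=st()[2]; x,ok=.001,False
for y in(-.002,-.006,.002,.006,-.010):
    manip.move_l(T(x,y,-.035),speed=.06); z=-.035
    while z>-.05:
        z-=.002; manip.move_l(T(x,y,z),speed=.05); s=st(); f=s[2]-f0
        if np.abs(f).max()>8: break
    else: ok=True
    print(y,z,s,f.round(1))
    if ok or s[0]>52: break
if ok:
    while z>-.078:
        z-=.002; manip.move_l(T(x,y,z),speed=.05); s=st(); f=s[2]-f0
        if np.abs(f).max()>15: break
    print(z,s,f.round(1))
E
```

```text
-0.002 -0.05100000000000002 (41.975, array([ 0.0009, -0.002 , -0.0511]), array([-1. ,  0.3, -1.7]), 28.0) [ 0.   0.2 -0.1]
-0.07100000000000004 (44.475, array([ 0.0021, -0.0021, -0.0701]), array([-2.4,  2.4, 31.2]), 28.0) [-1.4  2.3 32.8]
```

Dropped into the mortise at the first try. It seated at about −70 mm with 31 N, which fits the handle landing on the board. Releasing and checking.

```bash
python3 - <<'E'
from h import *
from workcell import manip, hand, optics, finder
L=.122-G
T=lambda x,y,z:W(x,y,z+L)
hand.gripper_to(.5); s=manip.read_state();print(s["clock"],(s["wrist_force"]@R).round(1))
manip.move_l(T(.001,-.002,.03),speed=.2)
d=optics.capture("scene"); e=optics.capture("wrist"); t=optics.capture("top")
a=cv2.resize(d["pixels"][130:250,190:350,::-1],(640,480))[:, :]; b=cv2.resize(t["pixels"][100:235,300:440,::-1],(498,480))
cv2.imwrite("pics/s8.png",cv2.resize(np.hstack([a,b]),(800,337)))
k=800/1138
for q in((0,0),):
  for z in(0,.075): print(z,((proj(d,W(0,-.002,z))-[190,130])*4*k).round(),((proj(t,W(0,-.002,z))-[300,100])*3.557*k).round(),fproj(e,W(0,-.002,z)).round())
cv2.imwrite("pics/w8.png",cv2.resize(e["pixels"][80:300,180:480,::-1],(800,587),interpolation=cv2.INTER_CUBIC))
print(manip.read_state()["clock"])
E
```

```text
44.9917 [-1.   1.3 -0.5]
0 [232. 180.] [112. 180.] [320. 191.]
0.075 [244. 100.] [119. 201.] [320. 212.]
45.8
```

View pics/s8.png

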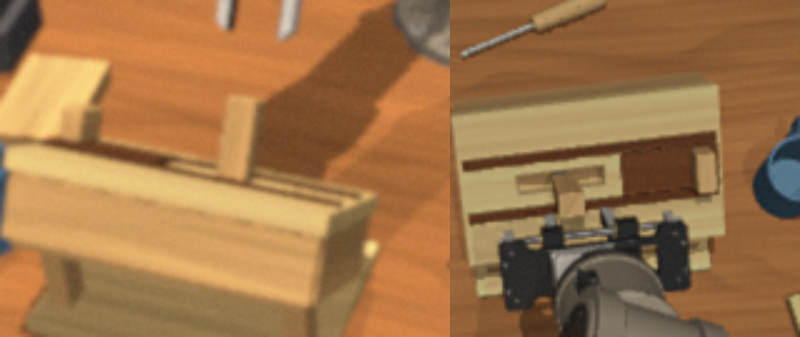

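View pics/w8.png

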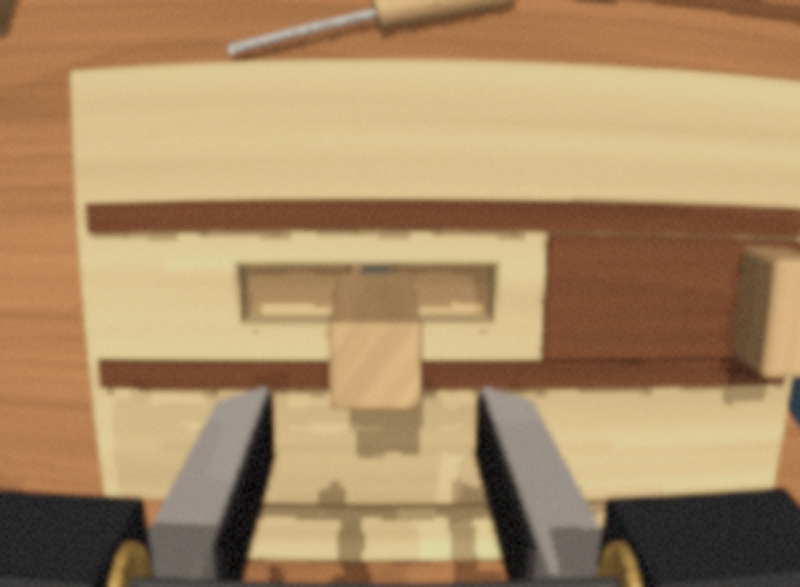

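```bash
python3 - <<'E'
from h import *
from workcell import manip, hand, optics
import numpy as np
e=optics.capture("wrist"); d=optics.capture("scene")
k=800/300
ew=lambda X:(fproj(e,X)-[180,80])*k
es=lambda X:(proj(d,X)-[190,130])*4*800/1138
def pin(v,p):  # dx,dy,h,tilt about y
    c,s=np.cos(v[3]),np.sin(v[3]); x,y,z=p
    return W(v[0]+c*x-s*z, v[1]+y, v[2]+s*x+c*z)
h=.014;t=.075
ob=[(ew,(h,h,t),(328,320)),(ew,(h,-h,t),(421,320)),(ew,(-h,h,t),(333,406)),(ew,(-h,-h,t),(420,408)),(ew,(h,h,0),(333,272)),(ew,(h,-h,0),(418,272)),(es,(0,0,t),(245,98)),(es,(h,h,0),(246,183)),(es,(h,-h,0),(219,177))]
f=lambda v:np.concatenate([(g(pin(v,p))-u)/(k if g is ew else 2.8) for g,p,u in ob])
q=least_squares(f,[0,0,0,0],loss="soft_l1");print(q.x.round(4),f(q.x).round(1))
print("home pred",[ew(pin([0,-.002,0,0],p)).round() for g,p,u in ob[:6]],[es(pin([0,-.002,0,0],p)).round() for g,p,u in ob[6:]])
print(manip.read_state()["clock"])
E
```

```text
[-0.005  -0.0025  0.001  -0.0168] [-0.1 -0.2  0.3 -0.2 -1.4  0.7  0.1 -0.   2.1  0.  -2.6  0.1  0.1  0.1
 -1.3  0.  -1.8  0. ]
home pred [array([326., 307.]), array([420., 307.]), array([328., 395.]), array([419., 395.]), array([337., 259.]), array([410., 259.])] [array([244., 100.]), array([241., 184.]), array([212., 178.])]
45.9
```

```bash
python3 - <<'E'
from h import *
from workcell import manip
manip.move_l(W(.001,-.002,.17),speed=.2); manip.job_done(); s=manip.read_state(); print(s["clock"],s["wrist_force"].round(1))
E
```

```text
the job is handed in; nothing more can be done
the job is handed in; nothing more can be done
```

The job is done and handed in at about 46 s of the 67 s allowed; no verdict is reported.

**What I did:** I slid the chip cover against its stop, about 116 mm from where it started. I then took the light-wood square-handled pin from the middle socket and put it through the slot. It found the mortise at y ≈ −2 mm on the first probe, and I pushed it home with about 31 N and released it.

**Last checks:**
- **Pin:** a fit to the wrist and scene pictures puts the handle about 1 mm off the board, tilted about 0.02 rad. It has slid 5 mm down the slope, against the slot's lower edge. All of that is inside the limits.
- **Robot:** the wrist force was back to about zero after release, and the open fingers were well clear of the pin.
- **Other things:** the arm never touched the gouges, mallet, mug, blank or offcut as far as the forces and pictures showed. I did not measure their positions again at the end.

**What went wrong or disagreed:**
- **First grasp:** my first attempt on the cover closed on air and cost about 15 s. The real fingertips sit about 33 mm further back along the tool than the stated 19 mm ahead of the TCP. Pictures and a touch on the cover plate both showed it, and I corrected for it afterwards. That touch peaked at about 34 N on the fingertips.
- **Board position:** my first board estimate was about 5 mm off along the slope. I corrected it from the wrist view.

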